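# Re-seat three cells of different length in their adapter cups and lay the return bar

## Task

The three green cells of different length stand in the wrong adapter cups of the cell test fixture. Put each into the cup whose height suits its length, longest in the lowest, medium in the middle one, shortest in the highest, so that all three tops come level; each cup takes one cell, so park a cell standing on the rubber mat or free bench while you make room. Then lay the copper busbar flat along the row, centred across all three tops; keep the cells upright throughout and do not push the multimeter away.

Things in the scene. Friction and masses are not known exactly. Their poses are not given: they have to be found in the camera images.
- fixture: Fixed black board, 84 x 194 mm and 12 mm high, carrying the three adapter cups in one straight row along its length. Origin: centre of its underside on the table; y runs along the row, x across it, z up. The cups stand on its centre line at y = -56, 0 and +56 mm, in changing order; with all right the cell tops are 102 mm above the table.
- cup_low: The lowest of three fixed grey adapter cups, alike but for height: foot 52 mm across, column, and on top a round cup of 42 mm bore (46 mm at the flared mouth, 51 mm outside) with a flat copper seat. Origin: centre of its underside, on the board's top; z up. Its seat is 20 mm above the origin (32 mm above the table), its rim 9 mm above the seat. Takes one cell.
- cup_mid: The middle height of three fixed grey adapter cups, alike but for height: foot 52 mm across, column, and on top a round cup of 42 mm bore (46 mm at the flared mouth, 51 mm outside) with a flat copper seat. Origin: centre of its underside, on the board's top; z up. Its seat is 30 mm above the origin (42 mm above the table), its rim 9 mm above the seat. Takes one cell.
- cup_high: The highest of three fixed grey adapter cups, alike but for height: foot 52 mm across, column, and on top a round cup of 42 mm bore (46 mm at the flared mouth, 51 mm outside) with a flat copper seat. Origin: centre of its underside, on the board's top; z up. Its seat is 40 mm above the origin (52 mm above the table), its rim 9 mm above the seat. Takes one cell.
- cell_long: Green-sleeved cylindrical cell, upright, steel button up: the long, thin one, 21 mm in diameter, 70 mm long, about 70 g. Origin: centre of its lower end; its z runs up along it. It starts in a cup that does not suit it. Grip near its top from above, fingers closing across the row; room along the row is small.
- cell_medium: Green-sleeved cylindrical cell, upright, steel button up: the thickest one, 32 mm in diameter, 60 mm long, about 120 g. Origin: centre of its lower end; its z runs up along it. It starts in a cup that does not suit it. Grip near its top from above, fingers closing across the row; room along the row is small.
- cell_short: Green-sleeved cylindrical cell, upright, steel button up: the shortest one, 26 mm in diameter, 50 mm long, about 90 g. Origin: centre of its lower end; its z runs up along it. It starts in a cup that does not suit it. Grip near its top from above, fingers closing across the row; room along the row is small.
- busbar: Loose flat copper-coloured busbar with two holes, 130 mm long (its y), 25 mm wide (its x), 8 mm thick, about 190 g. Origin: centre of its underside; z up. It starts lying flat on the bench to the right of the mat; a fixed low tool tray lies between it and the robot, a fixed vice beyond it.
- mat: Fixed black square rubber mat on the bench, 80 x 80 x 3 mm, free at the start: a place to park a cell. Origin: centre of its underside on the table. Close beyond it, about 0.6 m straight ahead of the robot, a toggle clamp is fixed to the bench; its upright red handle reaches 0.21 m, so travel well above that.
- meter: Bystander: loose hand multimeter in an orange case, 150 x 69 x 44 mm, lying on the bench left of the fixture. Origin: centre of its underside.

How it is judged:
By the outcome, as a careful person would: the job done as asked, in the order asked, and still so for the second after the job is handed in, with the robot touching nothing.
It also fails if it takes over 120 s, if anything falls off the work surface, if the arm or the gripper's body presses on something with over 40 N, if the wrist force passes 120 N, or if a joint passes its speed limit or range.

## Robot

A 6-joint arm with a two-finger parallel gripper is mounted at the origin on a cart in front of the work surface, level with it; the furniture and walls round the work are solid. World frame = base frame: x ahead of the robot, y to its left, z up, the work surface at z = 0. Lengths are in m, angles in degrees, forces in N, time in s.
With the tool pointing down it reaches from about 0.4 to 0.825 m from the base axis. Payload 7 kg.
Tool frame: the origin (TCP) lies at the very end of the fingers, on their centre line; the grasp point (between the pads) lies 19 mm behind it (r.grip_depth is the distance from the TCP to the grasp point, in m); z points along the fingers, y is the line along which they close (so a half turn about z gives the same grasp; the last joint's range is limited). The gripper opens to 88 mm and grips with 3 to 60 N. Pads are 19 mm wide; open, the fingers measure 130 mm over their backs; the gripper's body (78 mm by 193 mm) begins 47 mm behind the grasp point.
Start: joints at [82.454, 20.546, 0.682, 0, -70.136, -16.507], TCP at [0.275, 0.616, 0.227] pointing down, gripper open.
Joint ranges: [-176.03, 176.03], [-82.01, 121.73], [-58.28, 71.71], [-173.87, 95.51], [-174.79, -0.11], [-173.66, 173.66]. Speed limits (degrees/s): [136.94, 136.94, 172.46, 180, 180, 180].

## Interface

Orientations are given as [roll, pitch, yaw] about the fixed x, y, z axes, in that order (R = Rz(yaw) Ry(pitch) Rx(roll)).
In Python, from plant import r gives the robot as it stands.
- The arm moves only by the tool play_rows, never from a script. Its argument "rows" is a list that holds one entry, the list of rows, each a list of 5 numbers: the closure, from 0 (fully open) to 1 (shut), then the shift along the tool's x, y, z each as a share of 0.5 m, from -1 to 1, then the turn about the tool's z as a share of 1.5 rad, from -1 to 1. A call has exactly 8 rows; each row is the pose to reach, as a shift and turn from the pose commanded when the call began, along the tool's axes at that moment; what a row does not reach only later rows make up. A row lasts 1/12 s, in which the tool goes at most 41.7 mm and 7.16 degrees, less where a joint would pass 70% of its speed; a pose out of reach is approached as far as the arm can. A call with a number of a shift or a turn outside -1 to 1 is refused whole. A call with a gripper value outside its range is refused whole. The fingers move at their own pace and stop on an object; "squeeze" is the grip in N (left out, the last holds). Time passes only in rows, so rows that repeat a pose let the fingers close, or fill a call up. It gives the time, the measured TCP pose, the force, the opening and the grip force at its end, in the units of the state.
- r.get_state(): the state, without advancing time (a new reading comes with each control period).
- r.capture(name): name is "scene" or "top" or "wrist"; returns the picture (384x512x3 uint8, red, green, blue); there is no depth.
- r.camera_info(name): a dict with "fovy" (degrees; the focal length in pixels is half the picture's height over the tangent of half this angle, whatever the lens; pixels are square), "cx", "cy" (the principal point, pixels), "pose" (4x4, takes a point from camera to world coordinates). Camera axes: x right, y down, z forward; pixel columns grow to the right and rows downward; lengths in m; the calibration is good to about 2 mm. The wrist camera is an equidistant fisheye: a pixel r from the principal point sees the ray r / f radians off the axis. A picture is of the moment at which its call begins: read the wrist's pose just before it. camera_info takes no time and is no camera call; for the wrist camera it gives the pose at the moment of the call.
- r.close_job(): hands the job in; it is judged then, once.
The state is a dict: "time_s": time; "joints": joint angles; "qd": joint speeds; "joint_torque": joint torques, N m; "tcp_pos": TCP position; "eef_rot": TCP orientation; "contact_force": force on the tool from outside, world axes, zero at the start; "moment": the same for the moment, N m; "gripper_width": finger opening in m; "gripper_force": force on a finger pad.
Only numpy, scipy, OpenCV 4.12 (cv2) and the standard library are available. Lean on these libraries where they do the work, as an engineer would, in place of code of your own. Each camera call takes 0.05 s, during which the arm holds its last target. There are 200 camera calls.

## Working session

There is one attempt and no reset: what is moved stays moved. The work goes in short steps, Python scripts to look and compute and a tool call to move; the robot and the scene stay as the last step left them, time stands still between calls to the robot, and variables do not carry over. Pictures are saved under pics/ and viewed, at most 15 in all, crops included, and the job is handed in when it is done.

Besides the shell and the picture viewer there is one more tool, called after "Emit:" by a JSON object that holds its "api" and its "payload", one argument or row to a line. play_rows: Moves the arm, as the interface text tells. Its arguments: {"type":"object","properties":{"rows":{"type":"array","items":{"type":"array","items":{"type":"array","items":{"type":"number"}}}},"squeeze":{"type":"number"}},"required":["rows"]}

```bash
ls; mkdir -p pics
python3 - <<'E'
from plant import r
import cv2
for n in("scene","top"):
    im=r.capture(n); cv2.imwrite(f"pics/{n}0.png",im[:,:,::-1])
    i=r.camera_info(n); print(n,i)
s=r.get_state(); print(s)
E
```

```text
pics
scene {'fovy': 52.42611059350742, 'cx': 250.1930908425311, 'cy': 182.65030441388282, 'pose': array([[-0.59629855, -0.34479049,  0.72494659, -0.32123864],
       [-0.80262716,  0.23947215, -0.54629912,  0.80603558],
       [ 0.01475422, -0.9076192 , -0.41953511,  0.57175935],
       [ 0.        ,  0.        ,  0.        ,  1.        ]])}
top {'fovy': 57.18338896131703, 'cx': 251.9482152610729, 'cy': 188.96809913374852, 'pose': array([[-0.13554025, -0.96965846,  0.20344857,  0.30492252],
       [-0.99076322,  0.13350754, -0.02374842,  0.17274498],
       [-0.00413406, -0.20478822, -0.97879758,  1.07966989],
       [ 0.        ,  0.        ,  0.        ,  1.        ]])}
{'time_s': 0.1, 'joints': array([ 8.24561153e+01,  2.05889410e+01,  6.38838413e-01, -1.59875863e-02,
       -7.01362560e+01, -1.65061977e+01]), 'qd': array([ 0.04232585, -0.09077133,  0.14014456,  0.09753279,  0.10373866,
       -0.07679711]), 'joint_torque': array([-3.21370593e-03, -5.84165490e+01,  2.93751132e+01,  7.01560736e+00,
        1.01859873e-02, -5.71450028e-05]), 'tcp_pos': array([0.27495053, 0.61598518, 0.22570231]), 'eef_rot': array([ 1.79912930e+02, -1.01274508e-02, -2.40555183e+01]), 'contact_force': array([-0.96267595,  0.87969816, -0.59348969]), 'moment': array([0.02205642, 0.00950116, 0.00821389]), 'gripper_force': 0.0, 'gripper_width': 0.08741466851356633}
```

View pics/top0.png

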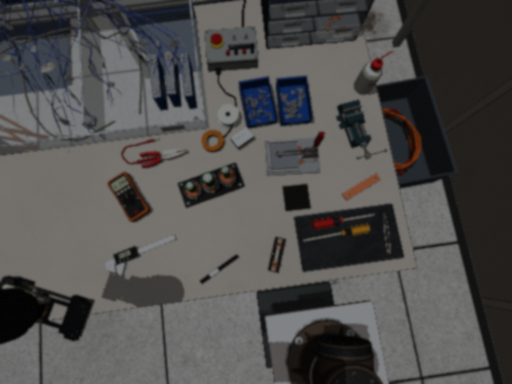

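View pics/scene0.png

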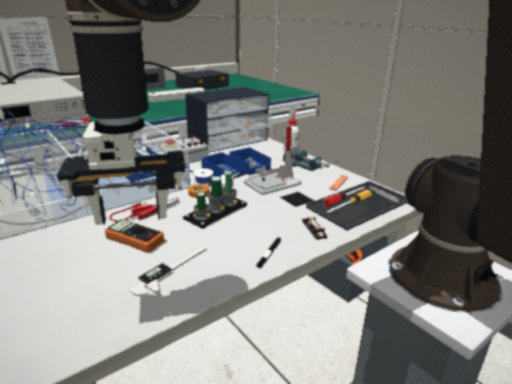

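The top view shows the fixture near (210,185), the meter at (128,196), the mat at (296,197), the busbar at (361,186) and the clamp at (293,155). The scene view shows the fixture at (215,200).

```bash
cat > h.py <<'E'
import numpy as np,cv2
from plant import r
def ray(n,u,v,info=None):
    i=info or r.camera_info(n);f=192/np.tan(np.radians(i['fovy']/2));x,y=u-i['cx'],v-i['cy']
    if n=='wrist':
        q=np.hypot(x,y);t=q/f;d=np.array([x/q*np.sin(t),y/q*np.sin(t),np.cos(t)]) if q>0 else np.array([0,0,1.])
    else: d=np.array([x/f,y/f,1])
    return i['pose'][:3,3],i['pose'][:3,:3]@d
def onz(n,u,v,z,info=None):
    o,d=ray(n,u,v,info);return o+d*(z-o[2])/d[2]
def blobs(n,m,z,info=None,amin=30):
    c,_=cv2.findContours(m.astype(np.uint8),cv2.RETR_EXTERNAL,cv2.CHAIN_APPROX_NONE)
    out=[]
    for k in c:
        if cv2.contourArea(k)<amin: continue
        P=np.array([onz(n,u,v,z,info)[:2] for u,v in k[:,0]])*1000
        (cx,cy),(w,h),a=cv2.minAreaRect(P.astype(np.float32))
        out.append((k[:,0].mean(0).round(),np.round([cx,cy,w,h,a],1)))
    return out
def axes():
    s=r.get_state();from scipy.spatial.transform import Rotation as R
    return s,R.from_euler('xyz',s['eef_rot'],degrees=True).as_matrix()
E
python3 - <<'E'
from h import *
im=cv2.imread('pics/top0.png');hsv=cv2.cvtColor(im,cv2.COLOR_BGR2HSV)
v=hsv[...,2]<60
for b in blobs('top',v,0.0,amin=200):print('dark',b)
m=(hsv[...,1]>110)&(hsv[...,0]<16)&(hsv[...,2]>90)
for b in blobs('top',m,0.008,amin=40):print('orange',b)
a=cv2.resize(im[155:215,170:255],None,fx=8,fy=8,interpolation=cv2.INTER_CUBIC)[:480,:680]
cv2.imwrite('pics/c1.png',a)
s=cv2.imread('pics/scene0.png');cv2.imwrite('pics/c2.png',cv2.resize(s[155:235,170:260],None,fx=7,fy=7,interpolation=cv2.INTER_CUBIC))
E
```

```text
Traceback (most recent call last):
  File "h.py", line 16, in blobs
    P=np.array([onz(n,u,v,z,info)[:2] for u,v in k[:,0]])*1000
                ~~~^^^^^^^^^^^^^^
  File "h.py", line 10, in onz
    o,d=ray(n,u,v,info);return o+d*(z-o[2])/d[2]
        ~~~^^^^^^^^^^^^
  File "h.py", line 4, in ray
    i=info or r.camera_info(n);f=192/np.tan(np.radians(i['fovy']/2));x,y=u-i['cx'],v-i['cy']
              ~~~~~~~~~~~~~^^^
ValueError: time passes only in moves, steps and waits
```

```bash
sed -i 's/^    out=\[\]/    out=[];info=info or r.camera_info(n)/' h.py
python3 - <<'E'
from h import *
im=cv2.imread('pics/top0.png');hsv=cv2.cvtColor(im,cv2.COLOR_BGR2HSV)
I=r.camera_info('top')
v=hsv[...,2]<60
for b in blobs('top',v,0.0,I,amin=200):print('dark',b)
m=(hsv[...,1]>110)&(hsv[...,0]<16)&(hsv[...,2]>90)
for b in blobs('top',m,0.008,I,amin=40):print('orange',b)
a=cv2.resize(im[155:215,170:255],None,fx=8,fy=8,interpolation=cv2.INTER_CUBIC)[:480,:680]
cv2.imwrite('pics/c1.png',a)
s=cv2.imread('pics/scene0.png');cv2.imwrite('pics/c2.png',cv2.resize(s[155:235,170:260],None,fx=7,fy=7,interpolation=cv2.INTER_CUBIC))
E
```

```text
dark (array([330., 357.]), array([ 31.7, -15.3, 268.2, 170.3,  82.3]))
dark (array([285., 314.]), array([1.174e+02, 6.590e+01, 2.103e+02, 2.216e+02, 1.000e-01]))
dark (array([ 40., 324.]), array([205.9, 835.2, 287.7, 251.8,  65.9]))
dark (array([348., 237.]), array([ 342.9, -122.5,  308.1,  166.3,   90. ]))
dark (array([296., 197.]), array([485.4,  13.8,  77.6,  77.8,  88.6]))
dark (array([135., 201.]), array([552.8, 524.5, 143.7,  69.3,  26. ]))
dark (array([214., 183.]), array([561.2, 272. ,  83.9, 193.9,  12.6]))
dark (array([305., 149.]), array([629.3, -46.1,  62.1, 131.9,  18.8]))
dark (array([399., 137.]), array([ 637.7, -353.4,  175.8,   83.2,    0. ]))
dark (array([353., 124.]), array([ 695.6, -206.1,  161.3,   86.8,    5.1]))
dark (array([276., 101.]), array([812.3,  29.3, 228. , 172.6,  87.2]))
dark (array([176.,  85.]), array([918.9, 358.6,  39.2, 157.5,  88. ]))
dark (array([232.,  65.]), array([954. , 153.5, 168.1,  55. ,  87.4]))
dark (array([161.,  85.]), array([929.4, 404.2,  37.8, 189.2,  89.4]))
dark (array([452., 205.]), array([ 526.6, -418.6,  513.3, 1298.3,   73.7]))
dark (array([321.,  21.]), array([1078.7, -159.5,  394.4,  188.7,   82. ]))
dark (array([73., 17.]), array([1161. ,  619.6,  675.7,  242.4,   82. ]))
orange (array([323., 223.]), array([393.6, -54.7,  12.4,  53.5,   1.6]))
orange (array([361., 186.]), array([ 490. , -190.7,   22.2,  127.6,   23.2]))
orange (array([417., 150.]), array([ 580.7, -389.2,   13.5,   71. ,   63.8]))
orange (array([212., 140.]), array([705.7, 251.6,  64.5,  64.1,  82.1]))
```

View pics/c1.png

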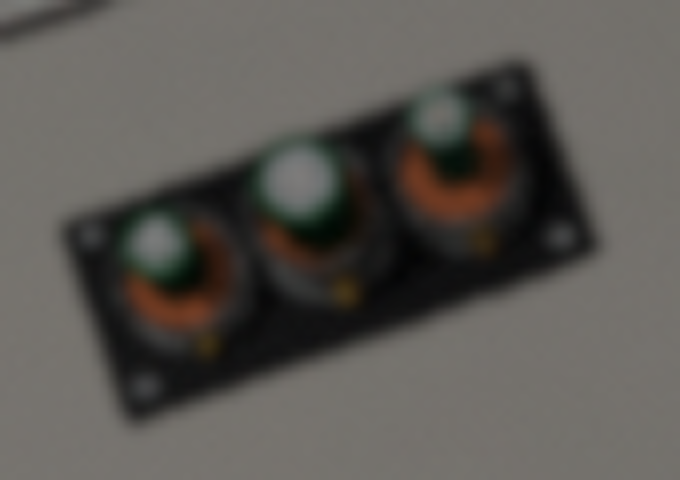

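View pics/c2.png

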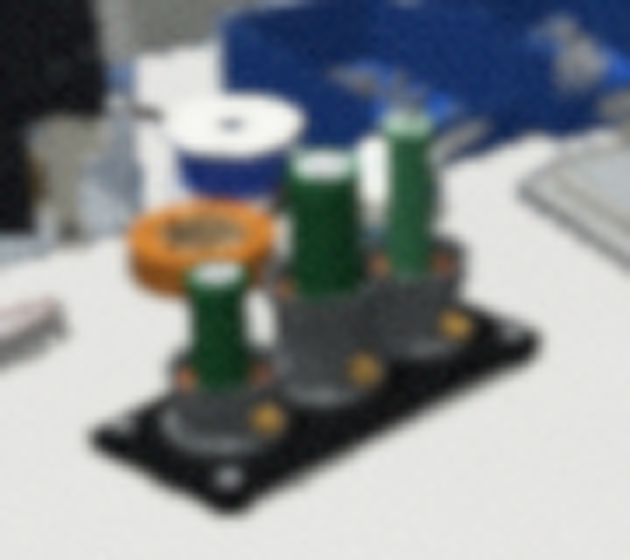

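The crops show, left to right (+y to −y):

| Cup position | Cell | Cup height | Top in c1 | Top in full image |
|---|---|---|---|---|
| Left | short | low | (162,245) | about (190,185.5) |
| Centre | medium | high | (297,180) | about (207,177) |
| Right | long | mid | (440,117) | about (225,169) |

My plan is to park the short cell on the bench, then move long to the left cup, medium to the right cup and short to the centre, and place the bar last.

```bash
cat >> h.py <<'E'
def shares(cmd,*targets):
    """cmd,targets: x,y,z,yaw (m,deg), roll 180. All targets as rows of one call from cmd."""
    y=np.radians(cmd[3]);T=np.array([[np.cos(y),np.sin(y),0],[np.sin(y),-np.cos(y),0],[0,0,-1]])
    for t in targets:
        d=T@(np.array(t[:3])-cmd[:3]);print(t,'->',np.round(d/0.5,4),'turn',np.round(-(t[3]-cmd[3])/np.degrees(1.5),4),'rows>=',round(max(np.linalg.norm(d)/.0417,abs(t[3]-cmd[3])/7.16),1))
E
python3 - <<'E'
from h import *
I=r.camera_info('top')
for n,u,v,z in (('short',162,245,.082),('med',297,180,.112),('long',440,117,.112)):
    print(n,onz('top',(u+.5)/8-.5+170,(v+.5)/8-.5+155,z,I).round(4))
for n,u,v in (('park',235,225),('trayTR',400,205),('trayTL',296,222),('vicehandle',385,152),('vh2',360,158),('cableL',222,268)): print(n,onz('top',u,v,0,I).round(3))
shares((.275,.616,.227,-24.05),(.5,.30,.30,-77.4))
E
```

```text
short [0.548  0.3257 0.082 ]
med [0.5576 0.2714 0.112 ]
long [0.5735 0.2186 0.112 ]
park [0.425 0.213 0.   ]
trayTR [ 0.417 -0.301  0.   ]
trayTL [0.408 0.027 0.   ]
vicehandle [ 0.591 -0.291  0.   ]
vh2 [ 0.582 -0.208  0.   ]
cableL [0.302 0.268 0.   ]
(0.5, 0.3, 0.3, -77.4) -> [ 0.6685  0.3937 -0.146 ] turn 0.6208 rows>= 9.5
```

Run:
```python
from h import *
shares((.275,.616,.227,-24.05),(.385,.45,.30,-77.4))
shares((.385,.45,.30,-77.4),(.5,.28,.30,-77.4))
```

```text
(0.385, 0.45, 0.3, -77.4) -> [ 0.3362  0.2135 -0.146 ] turn 0.6208 rows>= 7.5
(0.5, 0.28, 0.3, -77.4) -> [ 0.382  -0.1503  0.    ] turn -0.0 rows>= 4.9
```

Emit:
{"api": "play_rows", "payload": {
  "rows": [
    [[0, 0.06, 0.035, -0.05, 0.08], [0, 0.12, 0.07, -0.1, 0.16], [0, 0.18, 0.11, -0.146, 0.24], [0, 0.23, 0.15, -0.146, 0.32], [0, 0.29, 0.18, -0.146, 0.4], [0, 0.3362, 0.2135, -0.146, 0.48], [0, 0.3362, 0.2135, -0.146, 0.56], [0, 0.3362, 0.2135, -0.146, 0.6208]]
  ]
}}

```text
time_s: 0.77
tcp_pos: [0.386, 0.4486, 0.2998]
eef_rot: [180.0, 0.0, -77.9]
contact_force: [0.2, 0.1, -0.8]
gripper_width: 0.0874
gripper_force: 0.0
```

Emit:
{"api": "play_rows", "payload": {
  "rows": [
    [[0, 0.06, -0.02, 0, 0], [0, 0.12, -0.05, 0, 0], [0, 0.19, -0.075, 0, 0], [0, 0.25, -0.1, 0, 0], [0, 0.32, -0.125, 0, 0], [0, 0.36, -0.14, 0, 0], [0, 0.382, -0.1503, 0, 0], [0, 0.382, -0.1503, 0, 0]]
  ]
}}

```text
time_s: 1.43
tcp_pos: [0.501, 0.2785, 0.2993]
eef_rot: [180.0, -0.0, -77.6]
contact_force: [0.2, -0.3, -0.0]
gripper_width: 0.0875
gripper_force: 0.0
```

Run:
```python
from h import *
I=r.camera_info('wrist');s=r.get_state();im=r.capture('wrist')
cv2.imwrite('pics/w1.png',im[:,:,::-1]);np.save('w1.npy',np.array([I['fovy'],I['cx'],I['cy']]+list(I['pose'].ravel())))
print(s['tcp_pos'],s['eef_rot'],s['time_s'],I)
```

```text
[0.5010346  0.27850853 0.29927579] [ 1.79970044e+02 -2.78839963e-02 -7.75502935e+01] 1.4333 {'fovy': 65.70646984690485, 'cx': 250.8903113110823, 'cy': 193.8322468835563, 'pose': array([[-9.76175200e-01, -2.08375866e-01, -6.05101364e-02,
         5.17003200e-01],
       [-2.16982523e-01,  9.38407790e-01,  2.68904079e-01,
         2.05849933e-01],
       [ 7.50063169e-04,  2.75627135e-01, -9.61264334e-01,
         4.58834571e-01],
       [ 0.00000000e+00,  0.00000000e+00,  0.00000000e+00,
         1.00000000e+00]])}
```

View pics/w1.png

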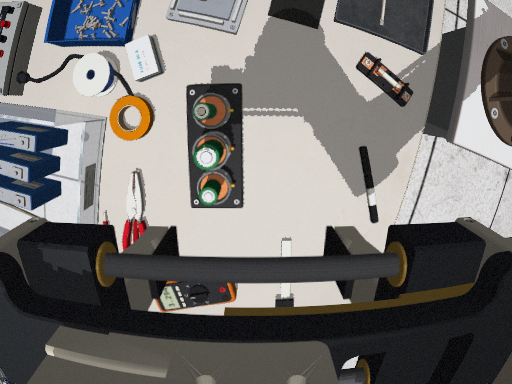

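The wrist view shows the long cell's top at about (203,111), medium at (207,156) and short at (210,191). The board spans columns 187–243 and rows 84–208, and the bench at its right is free.

Run:
```python
from h import *
a=np.load('w1.npy');I=dict(fovy=a[0],cx=a[1],cy=a[2],pose=a[3:].reshape(4,4))
im=cv2.imread('pics/w1.png')
for n,u,v,z in (('long',203,111,.112),('med',207,156,.112),('short',210,191,.082),('p',310,150,0)): print(n,onz('wrist',u,v,z,I).round(4))
P=np.array([onz('wrist',u,v,.012,I)[:2] for u,v in((187,85),(243,84),(243,207),(191,208))]);print(P.round(4),P.mean(0),np.degrees(np.arctan2(*(P[0]+P[1]-P[2]-P[3])[::-1])))
c=cv2.resize(im[75:215,180:250],None,fx=5,fy=5,interpolation=cv2.INTER_CUBIC)[:600];cv2.imwrite('pics/w1c.png',cv2.resize(im[75:215,180:250],None,fx=4.2,fy=4.2,interpolation=cv2.INTER_CUBIC))
hs=cv2.cvtColor(im,cv2.COLOR_BGR2HSV)
m=(hs[...,2]<70);m[:, :180]=0;m[:,250:]=0;m[:78]=0;m[215:]=0
for b in blobs('wrist',m,.012,I,500):print(b)
```

```text
long [0.5712 0.2173 0.112 ]
med [0.5561 0.2686 0.112 ]
short [0.5469 0.3192 0.082 ]
p [0.413  0.2441 0.    ]
[[0.619  0.1861]
 [0.5368 0.1688]
 [0.4964 0.3548]
 [0.5778 0.3749]] [0.55749264 0.27114266] -77.69718412650673
(array([215., 145.]), array([558.8, 270.4,  82.6, 192.4,  13. ]))
```

View pics/w1c.png

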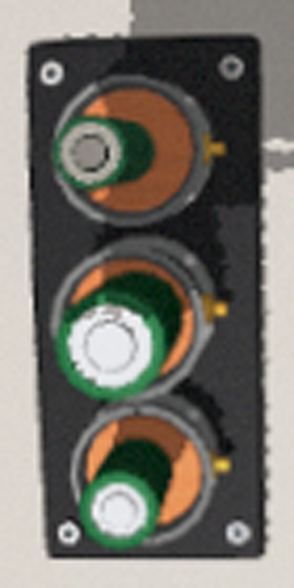

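The crop gives refined top centres: long at (91,151), medium at (110,346) and short at (117,508), in crop pixels at ×4.2.

Run:
```python
from h import *
a=np.load('w1.npy');I=dict(fovy=a[0],cx=a[1],cy=a[2],pose=a[3:].reshape(4,4))
y=np.radians(12.8);ex=np.array([np.cos(y),np.sin(y)]);ey=np.array([-ex[1],ex[0]])
C=np.array([.5598,.2710])
T=dict(long=[.5735,.2186],med=[.5576,.2714],short=[.548,.3257])
for n,u,v,z in (('long',91,151,.112),('med',110,346,.112),('short',117,508,.082)):
    w=onz('wrist',180+(u+.5)/4.2-.5,75+(v+.5)/4.2-.5,z,I)[:2]
    print(n,w.round(4),'avg',((w+T[n])/2).round(4),'in fixture',[(float((p-C)@ex),float((p-C)@ey)) for p in (w,np.array(T[n]))])
for k in(-56,0,56):print(k,(C+ey*k/1000).round(4))
```

```text
long [0.5732 0.2172] avg [0.5734 0.2179] in fixture [(0.0011855078452192216, -0.05549096485536004), (0.0017504048787261683, -0.054133040582998254)]
med [0.5572 0.2701] avg [0.5574 0.2707] in fixture [(-0.0026885099042917027, -0.0003225101833845098), (-0.002056709180424442, 0.0008774664364850059)]
short [0.5491 0.3261] avg [0.5486 0.3259] in fixture [(0.0018106032490868805, 0.05612574969255046), (0.0006119404389792849, 0.05595494195242398)]
-56 [0.5722 0.2164]
0 [0.5598 0.271 ]
56 [0.5474 0.3256]
```

Run:
```python
from h import *
shares((.501,.2785,.2993,-77.55),(.5486,.3259,.20,-77.2))
print(0.146/.5)
shares((.5486,.3259,.175,-77.2),(.425,.24,.175,-77.2))
```

```text
(0.5486, 0.3259, 0.2, -77.2) -> [-0.072  -0.1134  0.1986] turn -0.0041 rows>= 2.9
0.292
(0.425, 0.24, 0.175, -77.2) -> [0.1128 0.2791 0.    ] turn -0.0 rows>= 3.6
```

Emit:
{"api": "play_rows", "payload": {
  "rows": [
    [[0, -0.02, -0.03, 0.05, 0], [0, -0.04, -0.06, 0.1, 0], [0, -0.06, -0.09, 0.15, -0.004], [0, -0.072, -0.1134, 0.1986, -0.004], [0, -0.072, -0.1134, 0.1986, -0.004], [0, -0.072, -0.1134, 0.1986, -0.004], [0, -0.072, -0.1134, 0.1986, -0.004], [0, -0.072, -0.1134, 0.1986, -0.004]]
  ]
}}

```text
time_s: 2.15
tcp_pos: [0.5476, 0.3285, 0.202]
eef_rot: [-179.9, 0.1, -77.0]
contact_force: [0.8, -0.3, -0.3]
gripper_width: 0.0876
gripper_force: 0.0
```

Emit:
{"api": "play_rows", "payload": {
  "rows": [
    [[0, 0, 0, 0.05, 0], [0, 0, 0, 0.1, 0], [0, 0, 0, 0.15, 0], [0, 0, 0, 0.2, 0], [0, 0, 0, 0.24, 0], [0, 0, 0, 0.27, 0], [0, 0, 0, 0.29, 0], [0, 0, 0, 0.29, 0]]
  ]
}}

```text
time_s: 2.82
tcp_pos: [0.5469, 0.3274, 0.0545]
eef_rot: [179.9, -0.0, -77.1]
contact_force: [-0.3, -0.7, 0.0]
gripper_width: 0.0877
gripper_force: 0.0
```

Emit:
{"api": "play_rows", "payload": {
  "rows": [
    [[1, 0, 0, 0, 0], [1, 0, 0, 0, 0], [1, 0, 0, 0, 0], [1, 0, 0, 0, 0], [1, 0, 0, 0, 0], [1, 0, 0, 0, 0], [1, 0, 0, 0, 0], [1, 0, 0, 0, 0]]
  ],
  "squeeze": 20
}}

```text
time_s: 3.48
tcp_pos: [0.5476, 0.3279, 0.0553]
eef_rot: [-180.0, 0.0, -77.1]
contact_force: [0.1, -0.1, -0.1]
gripper_width: 0.0401
gripper_force: 0.0
```

Emit:
{"api": "play_rows", "payload": {
  "rows": [
    [[1, 0, 0, 0, 0], [1, 0, 0, 0, 0], [1, 0, 0, 0, 0], [1, 0, 0, 0, 0], [1, 0, 0, 0, 0], [1, 0, 0, 0, 0], [1, 0, 0, 0, 0], [1, 0, 0, 0, 0]]
  ]
}}

```text
time_s: 4.15
tcp_pos: [0.5476, 0.3278, 0.0552]
eef_rot: [180.0, -0.0, -77.1]
contact_force: [0.1, 0.4, 0.4]
gripper_width: 0.0255
gripper_force: 20.0
```

Emit:
{"api": "play_rows", "payload": {
  "rows": [
    [[1, 0, 0, -0.02, 0], [1, 0, 0, -0.05, 0], [1, 0, 0, -0.09, 0], [1, 0, 0, -0.13, 0], [1, 0, 0, -0.17, 0], [1, 0, 0, -0.2, 0], [1, 0, 0, -0.22, 0], [1, 0, 0, -0.22, 0]]
  ]
}}

```text
time_s: 4.82
tcp_pos: [0.5485, 0.3286, 0.1683]
eef_rot: [-179.8, 0.1, -77.0]
contact_force: [0.4, 0.9, -0.5]
gripper_width: 0.0259
gripper_force: 20.0
```

Run:
```python
from h import *
s=r.get_state();print(s['tcp_pos'],s['gripper_width'],s['gripper_force'])
cv2.imwrite('pics/s2.png',r.capture('scene')[140:250,90:260,::-1].repeat(4,0).repeat(4,1))
shares((.5476,.3274,.1657,-77.05),(.425,.24,.1657,-77.05),(.425,.24,.024,-77.05))
```

```text
[0.5485209  0.32861018 0.16832108] 0.025860709962105252 19.99219536781311
(0.425, 0.24, 0.1657, -77.05) -> [0.1154 0.2781 0.    ] turn -0.0 rows>= 3.6
(0.425, 0.24, 0.024, -77.05) -> [0.1154 0.2781 0.2834] turn -0.0 rows>= 5.0
```

View pics/s2.png

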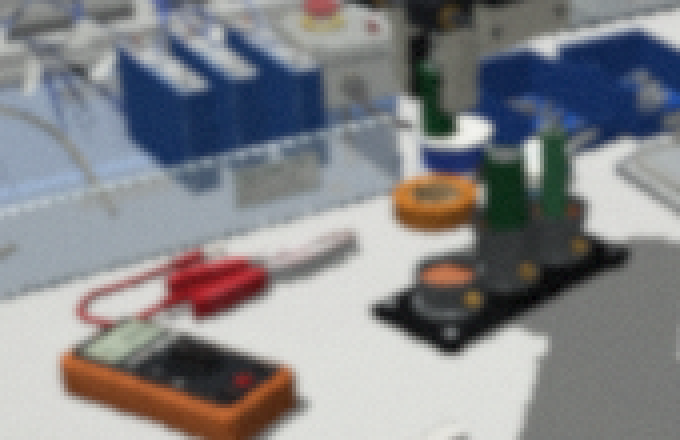

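The crop shows the short cell held upright at (435,100) and the left cup empty at (448,280). Next I park it on the bench.

Emit:
{"api": "play_rows", "payload": {
  "rows": [
    [[1, 0.015, 0.035, 0, 0], [1, 0.035, 0.085, 0, 0], [1, 0.06, 0.14, 0, 0], [1, 0.08, 0.2, 0, 0], [1, 0.1, 0.245, 0, 0], [1, 0.1154, 0.278, 0, 0], [1, 0.1154, 0.278, 0, 0], [1, 0.1154, 0.278, 0, 0]]
  ]
}}

```text
time_s: 5.53
tcp_pos: [0.4242, 0.2398, 0.1648]
eef_rot: [180.0, -0.0, -77.0]
contact_force: [1.4, 0.2, -0.6]
gripper_width: 0.0256
gripper_force: 20.0
```

Emit:
{"api": "play_rows", "payload": {
  "rows": [
    [[1, 0, 0, 0.05, 0], [1, 0, 0, 0.11, 0], [1, 0, 0, 0.17, 0], [1, 0, 0, 0.22, 0], [1, 0, 0, 0.255, 0], [1, 0, 0, 0.275, 0], [1, 0, 0, 0.28, 0], [1, 0, 0, 0.28, 0]]
  ]
}}

```text
time_s: 6.2
tcp_pos: [0.425, 0.2401, 0.0239]
eef_rot: [179.9, -0.1, -77.1]
contact_force: [0.1, 0.1, -0.6]
gripper_width: 0.0257
gripper_force: 20.0
```

Emit:
{"api": "play_rows", "payload": {
  "rows": [
    [[1, 0, 0, 0.001, 0], [1, 0, 0, 0.002, 0], [1, 0, 0, 0.003, 0], [1, 0, 0, 0.004, 0], [1, 0, 0, 0.004, 0], [1, 0, 0, 0.004, 0], [1, 0, 0, 0.004, 0], [1, 0, 0, 0.004, 0]]
  ]
}}

```text
time_s: 6.87
tcp_pos: [0.4251, 0.2406, 0.0234]
eef_rot: [-180.0, 0.0, -77.1]
contact_force: [0.2, -0.1, -1.0]
gripper_width: 0.0257
gripper_force: 20.0
```

Emit:
{"api": "play_rows", "payload": {
  "rows": [
    [[1, 0, 0, 0.001, 0], [1, 0, 0, 0.002, 0], [1, 0, 0, 0.002, 0], [1, 0, 0, 0.003, 0], [1, 0, 0, 0.003, 0], [1, 0, 0, 0.003, 0], [1, 0, 0, 0.003, 0], [1, 0, 0, 0.003, 0]]
  ]
}}

```text
time_s: 7.53
tcp_pos: [0.4252, 0.2406, 0.023]
eef_rot: [-180.0, 0.0, -77.0]
contact_force: [-5.3, -1.4, 16.4]
gripper_width: 0.0255
gripper_force: 20.0
```

Emit:
{"api": "play_rows", "payload": {
  "rows": [
    [[0, 0, 0, -0.001, 0], [0, 0, 0, -0.001, 0], [0, 0, 0, -0.001, 0], [0, 0, 0, -0.001, 0], [0, 0, 0, -0.001, 0], [0, 0, 0, -0.001, 0], [0, 0, 0, -0.001, 0], [0, 0, 0, -0.001, 0]]
  ]
}}

```text
time_s: 8.2
tcp_pos: [0.425, 0.2405, 0.0222]
eef_rot: [180.0, -0.0, -77.1]
contact_force: [-0.2, -0.1, -0.1]
gripper_width: 0.073
gripper_force: 0.0
```

Emit:
{"api": "play_rows", "payload": {
  "rows": [
    [[0, 0, 0, -0.03, 0], [0, 0, 0, -0.08, 0], [0, 0, 0, -0.14, 0], [0, 0, 0, -0.2, 0], [0, 0, 0, -0.26, 0], [0, 0, 0, -0.32, 0], [0, 0, 0, -0.3546, 0], [0, 0, 0, -0.3546, 0]]
  ]
}}

```text
time_s: 8.87
tcp_pos: [0.4267, 0.242, 0.204]
eef_rot: [-179.6, 0.2, -77.0]
contact_force: [1.1, 1.0, 0.3]
gripper_width: 0.0877
gripper_force: 0.0
```

Run:
```python
from h import *
I=r.camera_info('wrist');s=r.get_state();im=r.capture('wrist')
cv2.imwrite('pics/w2.png',im[:,:,::-1])
print(s['tcp_pos'],s['eef_rot'],s['time_s'])
np.save('w2.npy',np.array([I['fovy'],I['cx'],I['cy']]+list(I['pose'].ravel())))
shares((.425,.24,.20,-77.05),(.5734,.2178,.20,-77.2))
```

```text
[0.42672753 0.24198412 0.20395788] [-179.63709361    0.21332488  -77.0267087 ] 8.8667
(0.5734, 0.2178, 0.2, -77.2) -> [ 0.1098 -0.2793  0.    ] turn 0.0017 rows>= 3.6
```

View pics/w2.png

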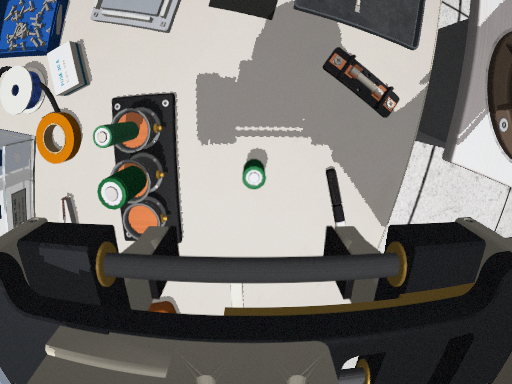

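The short cell stands upright on the bench at (254,175). Next is the long cell.

Emit:
{"api": "play_rows", "payload": {
  "rows": [
    [[0, 0.02, -0.05, 0, 0], [0, 0.045, -0.12, 0, 0], [0, 0.07, -0.18, 0, 0], [0, 0.09, -0.24, 0, 0], [0, 0.11, -0.279, 0, 0], [0, 0.11, -0.279, 0, 0], [0, 0.11, -0.279, 0, 0], [0, 0.11, -0.279, 0, 0]]
  ]
}}

```text
time_s: 9.58
tcp_pos: [0.5725, 0.2177, 0.1981]
eef_rot: [179.9, -0.0, -77.1]
contact_force: [-0.5, 1.0, 0.8]
gripper_width: 0.0877
gripper_force: 0.0
```

Emit:
{"api": "play_rows", "payload": {
  "rows": [
    [[0, 0, 0, 0.04, 0], [0, 0, 0, 0.09, 0], [0, 0, 0, 0.14, 0], [0, 0, 0, 0.18, 0], [0, 0, 0, 0.21, 0], [0, 0, 0, 0.232, 0], [0, 0, 0, 0.232, 0], [1, 0, 0, 0.232, 0]]
  ]
}}

```text
time_s: 10.25
tcp_pos: [0.5728, 0.2183, 0.0837]
eef_rot: [180.0, -0.0, -77.0]
contact_force: [0.4, 0.9, 0.4]
gripper_width: 0.0846
gripper_force: 0.0
```

Emit:
{"api": "play_rows", "payload": {
  "rows": [
    [[1, 0, 0, 0, 0], [1, 0, 0, 0, 0], [1, 0, 0, 0, 0], [1, 0, 0, 0, 0], [1, 0, 0, 0, 0], [1, 0, 0, 0, 0], [1, 0, 0, 0, 0], [1, 0, 0, 0, 0]]
  ]
}}

```text
time_s: 10.92
tcp_pos: [0.5733, 0.2181, 0.0836]
eef_rot: [-180.0, -0.0, -77.1]
contact_force: [0.0, 0.2, -0.1]
gripper_width: 0.0332
gripper_force: 0.0
```

Emit:
{"api": "play_rows", "payload": {
  "rows": [
    [[1, 0, 0, 0, 0], [1, 0, 0, 0, 0], [1, 0, 0, 0, 0], [1, 0, 0, 0, 0], [1, 0, 0, 0, 0], [1, 0, 0, 0, 0], [1, 0, 0, 0, 0], [1, 0, 0, 0, 0]]
  ]
}}

```text
time_s: 11.58
tcp_pos: [0.5733, 0.2181, 0.0835]
eef_rot: [180.0, -0.0, -77.1]
contact_force: [-0.3, -0.3, -0.5]
gripper_width: 0.0208
gripper_force: 20.0
```

Run:
```python
from h import *
shares((.5734,.2178,.2,-77.05),(.5474,.3256,.2,-77.05))
```

```text
(0.5474, 0.3256, 0.2, -77.05) -> [-0.2218  0.0024  0.    ] turn -0.0 rows>= 2.7
```

Emit:
{"api": "play_rows", "payload": {
  "rows": [
    [[1, 0, 0, -0.02, 0], [1, 0, 0, -0.06, 0], [1, 0, 0, -0.1, 0], [1, 0, 0, -0.15, 0], [1, 0, 0, -0.19, 0], [1, 0, 0, -0.22, 0], [1, 0, 0, -0.232, 0], [1, 0, 0, -0.232, 0]]
  ]
}}

```text
time_s: 12.25
tcp_pos: [0.574, 0.2186, 0.2017]
eef_rot: [-179.8, 0.1, -77.1]
contact_force: [0.1, 0.6, -0.6]
gripper_width: 0.0211
gripper_force: 20.0
```

Emit:
{"api": "play_rows", "payload": {
  "rows": [
    [[1, -0.02, 0, 0, 0], [1, -0.06, 0, 0, 0], [1, -0.1, 0, 0, 0], [1, -0.15, 0, 0, 0], [1, -0.19, 0, 0, 0], [1, -0.21, 0.002, 0, 0], [1, -0.222, 0.002, 0, 0], [1, -0.222, 0.002, 0, 0]]
  ]
}}

```text
time_s: 12.92
tcp_pos: [0.5467, 0.3269, 0.1984]
eef_rot: [179.9, -0.1, -77.0]
contact_force: [0.0, 0.5, -1.5]
gripper_width: 0.0204
gripper_force: 20.0
```

Emit:
{"api": "play_rows", "payload": {
  "rows": [
    [[1, 0, 0, 0.03, 0], [1, 0, 0, 0.08, 0], [1, 0, 0, 0.13, 0], [1, 0, 0, 0.17, 0], [1, 0, 0, 0.2, 0], [1, 0, 0, 0.23, 0], [1, 0, 0, 0.248, 0], [1, 0, 0, 0.248, 0]]
  ]
}}

```text
time_s: 13.58
tcp_pos: [0.5472, 0.3247, 0.074]
eef_rot: [179.9, -0.1, -77.1]
contact_force: [-0.2, 0.6, -0.8]
gripper_width: 0.0204
gripper_force: 20.0
```

Emit:
{"api": "play_rows", "payload": {
  "rows": [
    [[1, 0, 0, 0.001, 0], [1, 0, 0, 0.002, 0], [1, 0, 0, 0.003, 0], [1, 0, 0, 0.004, 0], [1, 0, 0, 0.004, 0], [1, 0, 0, 0.004, 0], [1, 0, 0, 0.004, 0], [1, 0, 0, 0.004, 0]]
  ]
}}

```text
time_s: 14.25
tcp_pos: [0.5475, 0.3261, 0.0737]
eef_rot: [-180.0, 0.0, -77.1]
contact_force: [-0.1, 1.4, -0.7]
gripper_width: 0.0205
gripper_force: 20.0
```

Not touching yet, so I lower it another 1 mm before releasing.

Emit:
{"api": "play_rows", "payload": {
  "rows": [
    [[1, 0, 0, 0.001, 0], [1, 0, 0, 0.002, 0], [1, 0, 0, 0.002, 0], [1, 0, 0, 0.002, 0], [1, 0, 0, 0.002, 0], [1, 0, 0, 0.002, 0], [1, 0, 0, 0.002, 0], [1, 0, 0, 0.002, 0]]
  ]
}}

```text
time_s: 14.92
tcp_pos: [0.5475, 0.3262, 0.0728]
eef_rot: [-180.0, 0.0, -77.1]
contact_force: [-0.8, 1.1, 3.4]
gripper_width: 0.0206
gripper_force: 20.0
```

Emit:
{"api": "play_rows", "payload": {
  "rows": [
    [[0, 0, 0, 0, 0], [0, 0, 0, 0, 0], [0, 0, 0, 0, 0], [0, 0, 0, 0, 0], [0, 0, 0, 0, 0], [0, 0, 0, 0, 0], [0, 0, 0, 0, 0], [0, 0, 0, 0, 0]]
  ]
}}

```text
time_s: 15.58
tcp_pos: [0.5475, 0.3261, 0.0725]
eef_rot: [180.0, -0.0, -77.1]
contact_force: [0.6, 0.5, -0.3]
gripper_width: 0.0684
gripper_force: 0.0
```

Emit:
{"api": "play_rows", "payload": {
  "rows": [
    [[0, 0, 0, -0.03, 0], [0, 0, 0, -0.08, 0], [0, 0, 0, -0.13, 0], [0, 0, 0, -0.18, 0], [0, 0, 0, -0.22, 0], [0, 0, 0, -0.254, 0], [0, 0, 0, -0.254, 0], [0, 0, 0, -0.254, 0]]
  ]
}}

```text
time_s: 16.25
tcp_pos: [0.5478, 0.3264, 0.2007]
eef_rot: [-179.9, 0.1, -77.1]
contact_force: [0.3, 0.1, -0.7]
gripper_width: 0.0882
gripper_force: 0.0
```

Run:
```python
from h import *
cv2.imwrite('pics/t3.png',r.capture('scene')[140:250,150:270,::-1].repeat(5,0).repeat(5,1))
shares((.5474,.3256,.2,-77.05),(.5574,.2707,.2,-77.05))
shares((.5574,.2707,.2,-77.05),(.5722,.2164,.2,-77.05))
```

```text
(0.5574, 0.2707, 0.2, -77.05) -> [0.1115 0.0051 0.    ] turn -0.0 rows>= 1.3
(0.5722, 0.2164, 0.2, -77.05) -> [ 0.1125 -0.0045  0.    ] turn -0.0 rows>= 1.3
```

View pics/t3.png

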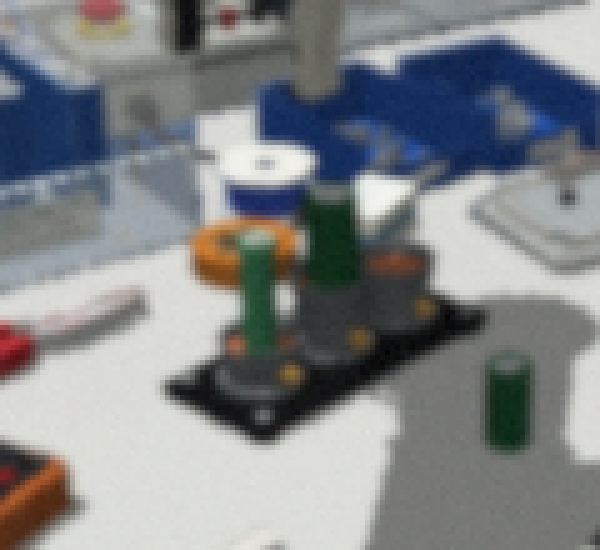

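The long cell stands in the low cup at (258,290), the right cup is empty and the short cell is parked at (508,400). Next is the medium cell.

Emit:
{"api": "play_rows", "payload": {
  "rows": [
    [[0, 0.04, 0.002, 0, 0], [0, 0.08, 0.004, 0, 0], [0, 0.1115, 0.005, 0, 0], [0, 0.1115, 0.005, 0.03, 0], [0, 0.1115, 0.005, 0.06, 0], [0, 0.1115, 0.005, 0.09, 0], [0, 0.1115, 0.005, 0.1, 0], [0, 0.1115, 0.005, 0.1, 0]]
  ]
}}

```text
time_s: 16.97
tcp_pos: [0.5566, 0.2701, 0.1474]
eef_rot: [179.8, -0.1, -77.1]
contact_force: [-0.3, -1.0, 0.5]
gripper_width: 0.0875
gripper_force: 0.0
```

Emit:
{"api": "play_rows", "payload": {
  "rows": [
    [[0, 0, 0, 0.03, 0], [0, 0, 0, 0.06, 0], [0, 0, 0, 0.09, 0], [0, 0, 0, 0.12, 0], [0, 0, 0, 0.132, 0], [0, 0, 0, 0.132, 0], [1, 0, 0, 0.132, 0], [1, 0, 0, 0.132, 0]]
  ],
  "squeeze": 25
}}

```text
time_s: 17.63
tcp_pos: [0.5582, 0.2717, 0.0848]
eef_rot: [-179.9, 0.0, -77.0]
contact_force: [0.7, -0.5, 0.5]
gripper_width: 0.0791
gripper_force: 0.0
```

Emit:
{"api": "play_rows", "payload": {
  "rows": [
    [[1, 0, 0, 0, 0], [1, 0, 0, 0, 0], [1, 0, 0, 0, 0], [1, 0, 0, 0, 0], [1, 0, 0, 0, 0], [1, 0, 0, 0, 0], [1, 0, 0, 0, 0], [1, 0, 0, 0, 0]]
  ]
}}

```text
time_s: 18.3
tcp_pos: [0.5575, 0.2712, 0.0836]
eef_rot: [180.0, -0.0, -77.1]
contact_force: [-1.4, -0.2, 0.4]
gripper_width: 0.0317
gripper_force: 25.0
```

Emit:
{"api": "play_rows", "payload": {
  "rows": [
    [[1, 0, 0, 0, 0], [1, 0, 0, 0, 0], [1, 0, 0, -0.02, 0], [1, 0, 0, -0.05, 0], [1, 0, 0, -0.09, 0], [1, 0, 0, -0.12, 0], [1, 0, 0, -0.14, 0], [1, 0, 0, -0.14, 0]]
  ]
}}

```text
time_s: 18.97
tcp_pos: [0.5586, 0.2719, 0.1564]
eef_rot: [-179.8, 0.1, -77.0]
contact_force: [0.2, 0.6, -1.1]
gripper_width: 0.0314
gripper_force: 25.0
```

Emit:
{"api": "play_rows", "payload": {
  "rows": [
    [[1, 0.02, -0.001, 0, 0], [1, 0.05, -0.002, 0, 0], [1, 0.08, -0.003, 0, 0], [1, 0.1, -0.004, 0, 0], [1, 0.1125, -0.0045, 0, 0], [1, 0.1125, -0.0045, 0, 0], [1, 0.1125, -0.0045, 0, 0], [1, 0.1125, -0.0045, 0, 0]]
  ]
}}

```text
time_s: 19.63
tcp_pos: [0.5724, 0.2169, 0.1535]
eef_rot: [180.0, 0.0, -77.1]
contact_force: [-0.0, 0.3, -1.6]
gripper_width: 0.0316
gripper_force: 25.0
```

Emit:
{"api": "play_rows", "payload": {
  "rows": [
    [[1, 0, 0, 0.02, 0], [1, 0, 0, 0.05, 0], [1, 0, 0, 0.08, 0], [1, 0, 0, 0.11, 0], [1, 0, 0, 0.13, 0], [1, 0, 0, 0.145, 0], [1, 0, 0, 0.156, 0], [1, 0, 0, 0.156, 0]]
  ]
}}

```text
time_s: 20.3
tcp_pos: [0.5718, 0.2168, 0.0743]
eef_rot: [179.9, -0.0, -77.1]
contact_force: [-0.0, -0.3, -2.0]
gripper_width: 0.0312
gripper_force: 25.0
```

Emit:
{"api": "play_rows", "payload": {
  "rows": [
    [[1, 0, 0, 0.001, 0], [1, 0, 0, 0.002, 0], [1, 0, 0, 0.003, 0], [1, 0, 0, 0.004, 0], [1, 0, 0, 0.005, 0], [1, 0, 0, 0.005, 0], [1, 0, 0, 0.005, 0], [1, 0, 0, 0.005, 0]]
  ]
}}

```text
time_s: 20.97
tcp_pos: [0.5725, 0.217, 0.0735]
eef_rot: [-180.0, 0.0, -77.1]
contact_force: [-0.3, -0.9, 3.0]
gripper_width: 0.0314
gripper_force: 25.0
```

Emit:
{"api": "play_rows", "payload": {
  "rows": [
    [[0, 0, 0, 0, 0], [0, 0, 0, 0, 0], [0, 0, 0, 0, 0], [0, 0, 0, 0, 0], [0, 0, 0, 0, 0], [0, 0, 0, 0, 0], [0, 0, 0, 0, 0], [0, 0, 0, 0, 0]]
  ]
}}

```text
time_s: 21.63
tcp_pos: [0.5723, 0.2169, 0.073]
eef_rot: [180.0, -0.0, -77.1]
contact_force: [-0.3, -0.8, -0.1]
gripper_width: 0.079
gripper_force: 0.0
```

Emit:
{"api": "play_rows", "payload": {
  "rows": [
    [[0, 0, 0, -0.03, 0], [0, 0, 0, -0.08, 0], [0, 0, 0, -0.13, 0], [0, 0, 0, -0.18, 0], [0, 0, 0, -0.22, 0], [0, 0, 0, -0.253, 0], [0, 0, 0, -0.253, 0], [0, 0, 0, -0.253, 0]]
  ]
}}

```text
time_s: 22.3
tcp_pos: [0.5727, 0.2172, 0.2006]
eef_rot: [-179.9, 0.1, -77.1]
contact_force: [0.2, -0.5, -0.2]
gripper_width: 0.0876
gripper_force: 0.0
```

Run:
```python
from h import *
shares((.5722,.2164,.2,-77.05),(.425,.24,.2,-77.05))
shares((.425,.24,.2,-77.05),(.5598,.271,.2,-77.05))
```

```text
(0.425, 0.24, 0.2, -77.05) -> [-0.112   0.2763  0.    ] turn -0.0 rows>= 3.6
(0.5598, 0.271, 0.2, -77.05) -> [-0.     -0.2766  0.    ] turn -0.0 rows>= 3.3
```

Emit:
{"api": "play_rows", "payload": {
  "rows": [
    [[0, -0.02, 0.05, 0, 0], [0, -0.045, 0.12, 0, 0], [0, -0.07, 0.18, 0, 0], [0, -0.09, 0.24, 0, 0], [0, -0.1086, 0.276, 0, 0], [0, -0.1086, 0.276, 0.05, 0], [0, -0.1086, 0.276, 0.1, 0], [0, -0.1086, 0.276, 0.1, 0]]
  ]
}}

```text
time_s: 22.97
tcp_pos: [0.4227, 0.2368, 0.1451]
eef_rot: [179.6, -0.2, -77.1]
contact_force: [-0.2, 0.3, -0.8]
gripper_width: 0.0875
gripper_force: 0.0
```

Emit:
{"api": "play_rows", "payload": {
  "rows": [
    [[0, 0, 0, 0.05, 0], [0, 0, 0, 0.11, 0], [0, 0, 0, 0.17, 0], [0, 0, 0, 0.22, 0], [0, 0, 0, 0.25, 0], [0, 0, 0, 0.255, 0], [0, 0, 0, 0.255, 0], [1, 0, 0, 0.255, 0]]
  ],
  "squeeze": 20
}}

```text
time_s: 23.63
tcp_pos: [0.4263, 0.2393, 0.0229]
eef_rot: [-180.0, 0.0, -77.1]
contact_force: [0.3, 0.5, 0.5]
gripper_width: 0.0847
gripper_force: 0.0
```

Emit:
{"api": "play_rows", "payload": {
  "rows": [
    [[1, 0, 0, 0, 0], [1, 0, 0, 0, 0], [1, 0, 0, 0, 0], [1, 0, 0, 0, 0], [1, 0, 0, 0, 0], [1, 0, 0, 0, 0], [1, 0, 0, 0, 0], [1, 0, 0, 0, 0]]
  ]
}}

```text
time_s: 24.3
tcp_pos: [0.4256, 0.2389, 0.0221]
eef_rot: [180.0, -0.0, -77.1]
contact_force: [-0.3, -0.8, -0.3]
gripper_width: 0.033
gripper_force: 0.0
```

Emit:
{"api": "play_rows", "payload": {
  "rows": [
    [[1, 0, 0, 0, 0], [1, 0, 0, 0, 0], [1, 0, 0, 0, 0], [1, 0, 0, -0.02, 0], [1, 0, 0, -0.06, 0], [1, 0, 0, -0.11, 0], [1, 0, 0, -0.16, 0], [1, 0, 0, -0.2, 0]]
  ]
}}

```text
time_s: 24.97
tcp_pos: [0.4258, 0.239, 0.1237]
eef_rot: [-180.0, 0.0, -77.1]
contact_force: [0.0, 0.1, -0.7]
gripper_width: 0.0253
gripper_force: 20.0
```

Emit:
{"api": "play_rows", "payload": {
  "rows": [
    [[1, 0, 0, -0.04, 0], [1, 0, 0, -0.08, 0], [1, 0, -0.03, -0.12, 0], [1, 0, -0.09, -0.14, 0], [1, -0.003, -0.15, -0.155, 0], [1, -0.0034, -0.21, -0.155, 0], [1, -0.0034, -0.26, -0.155, 0], [1, -0.0034, -0.2766, -0.155, 0]]
  ]
}}

```text
time_s: 25.63
tcp_pos: [0.5627, 0.272, 0.1986]
eef_rot: [180.0, -0.0, -77.1]
contact_force: [0.4, -0.0, -0.5]
gripper_width: 0.0256
gripper_force: 20.0
```

Emit:
{"api": "play_rows", "payload": {
  "rows": [
    [[1, 0, 0, 0, 0], [1, 0, 0, 0.04, 0], [1, 0, 0, 0.09, 0], [1, 0, 0, 0.14, 0], [1, 0, 0, 0.18, 0], [1, 0, 0, 0.22, 0], [1, 0, 0, 0.246, 0], [1, 0, 0, 0.246, 0]]
  ]
}}

```text
time_s: 26.3
tcp_pos: [0.5581, 0.2705, 0.0743]
eef_rot: [179.8, -0.1, -77.1]
contact_force: [0.4, -1.0, 0.1]
gripper_width: 0.0251
gripper_force: 20.0
```

Emit:
{"api": "play_rows", "payload": {
  "rows": [
    [[1, 0, 0, 0.001, 0], [1, 0, 0, 0.002, 0], [1, 0, 0, 0.003, 0], [1, 0, 0, 0.004, 0], [1, 0, 0, 0.005, 0], [1, 0, 0, 0.005, 0], [1, 0, 0, 0.005, 0], [1, 0, 0, 0.005, 0]]
  ]
}}

```text
time_s: 26.97
tcp_pos: [0.5601, 0.2715, 0.0742]
eef_rot: [-180.0, 0.0, -77.1]
contact_force: [0.0, 0.4, -0.7]
gripper_width: 0.0254
gripper_force: 20.0
```

Not touching yet, so I lower it 1 mm more.

Emit:
{"api": "play_rows", "payload": {
  "rows": [
    [[1, 0, 0, 0.001, 0], [1, 0, 0, 0.002, 0], [1, 0, 0, 0.002, 0], [1, 0, 0, 0.002, 0], [1, 0, 0, 0.002, 0], [1, 0, 0, 0.002, 0], [1, 0, 0, 0.002, 0], [1, 0, 0, 0.002, 0]]
  ]
}}

```text
time_s: 27.63
tcp_pos: [0.5601, 0.2715, 0.0731]
eef_rot: [-180.0, 0.0, -77.1]
contact_force: [0.6, 0.1, 0.4]
gripper_width: 0.0257
gripper_force: 20.0
```

Emit:
{"api": "play_rows", "payload": {
  "rows": [
    [[1, 0, 0, 0.001, 0], [1, 0, 0, 0.001, 0], [1, 0, 0, 0.001, 0], [1, 0, 0, 0.001, 0], [1, 0, 0, 0.001, 0], [1, 0, 0, 0.001, 0], [1, 0, 0, 0.001, 0], [1, 0, 0, 0.001, 0]]
  ]
}}

```text
time_s: 28.3
tcp_pos: [0.5602, 0.2716, 0.0729]
eef_rot: [-180.0, 0.0, -77.1]
contact_force: [-1.0, -1.0, 5.6]
gripper_width: 0.0258
gripper_force: 20.0
```

Emit:
{"api": "play_rows", "payload": {
  "rows": [
    [[0, 0, 0, 0, 0], [0, 0, 0, 0, 0], [0, 0, 0, 0, 0], [0, 0, 0, 0, 0], [0, 0, 0, 0, 0], [0, 0, 0, 0, 0], [0, 0, 0, 0, 0], [0, 0, 0, 0, 0]]
  ]
}}

```text
time_s: 28.97
tcp_pos: [0.5601, 0.2715, 0.0725]
eef_rot: [180.0, -0.0, -77.1]
contact_force: [-0.1, -0.5, 0.1]
gripper_width: 0.0733
gripper_force: 0.0
```

Emit:
{"api": "play_rows", "payload": {
  "rows": [
    [[0, 0, 0, -0.03, 0], [0, 0, 0, -0.08, 0], [0, 0, 0, -0.14, 0], [0, 0, 0, -0.2, 0], [0, 0, 0, -0.26, 0], [0, 0, 0, -0.32, 0], [0, 0, 0, -0.374, 0], [0, 0, 0, -0.374, 0]]
  ]
}}

```text
time_s: 29.63
tcp_pos: [0.5624, 0.2726, 0.2664]
eef_rot: [-179.5, 0.2, -77.0]
contact_force: [0.8, 0.7, 0.9]
gripper_width: 0.0875
gripper_force: 0.0
```

Run:
```python
from h import *
# bar: hover with yaw -66.8, tool y along 23.2 deg ; cmd now
c=(.5598,.271,.26,-77.05)
shares(c,(.50,.05,.30,-66.8))
shares((.50,.05,.30,-66.8),(.49,-.10,.30,-66.8))
```

```text
(0.5, 0.05, 0.3, -66.8) -> [ 0.404   0.2156 -0.08  ] turn -0.1193 rows>= 5.6
(0.49, -0.1, 0.3, -66.8) -> [0.2679 0.1366 0.    ] turn -0.0 rows>= 3.6
```

Emit:
{"api": "play_rows", "payload": {
  "rows": [
    [[0, 0.02, 0.01, -0.08, 0], [0, 0.08, 0.04, -0.08, -0.02], [0, 0.14, 0.075, -0.08, -0.04], [0, 0.21, 0.11, -0.08, -0.06], [0, 0.28, 0.145, -0.08, -0.08], [0, 0.34, 0.18, -0.08, -0.1], [0, 0.404, 0.2156, -0.08, -0.1193], [0, 0.404, 0.2156, -0.08, -0.1193]]
  ]
}}

```text
time_s: 30.3
tcp_pos: [0.4981, 0.0463, 0.3002]
eef_rot: [-180.0, -0.0, -66.9]
contact_force: [-0.4, -0.3, -0.1]
gripper_width: 0.0875
gripper_force: 0.0
```

Emit:
{"api": "play_rows", "payload": {
  "rows": [
    [[0.49, 0.06, 0.03, 0, 0], [0.49, 0.12, 0.06, 0, 0], [0.49, 0.18, 0.09, 0, 0], [0.49, 0.23, 0.12, 0, 0], [0.49, 0.2679, 0.1366, 0, 0], [0.49, 0.2679, 0.1366, 0, 0], [0.49, 0.2679, 0.1366, 0, 0], [0.49, 0.2679, 0.1366, 0, 0]]
  ]
}}

```text
time_s: 30.97
tcp_pos: [0.4901, -0.0994, 0.2994]
eef_rot: [-180.0, 0.0, -66.8]
contact_force: [-0.8, 0.3, -0.2]
gripper_width: 0.0459
gripper_force: 0.0
```

Run:
```python
from h import *
I=r.camera_info('wrist');s=r.get_state();im=r.capture('wrist')
cv2.imwrite('pics/w3.png',im[:,:,::-1]);print(s['tcp_pos'],s['eef_rot'],s['gripper_width'])
bg=im[:,:,::-1].copy();hs=cv2.cvtColor(bg,cv2.COLOR_BGR2HSV)
m=(hs[...,1]>110)&(hs[...,0]<16)&(hs[...,2]>90)
for b in blobs('wrist',m,.008,I,150):print(b)
t=r.capture('top');cv2.imwrite('pics/t4.png',cv2.resize(np.ascontiguousarray(t[155:215,170:255,::-1]),None,fx=5,fy=5,interpolation=cv2.INTER_CUBIC))
np.save('w3.npy',np.array([I['fovy'],I['cx'],I['cy']]+list(I['pose'].ravel())))
```

```text
[ 0.4901306  -0.09937026  0.29941651] [-1.79999563e+02  1.20442777e-02 -6.68481041e+01] 0.04591389384940315
(array([295., 213.]), array([388.5, -46.2,  29.2,  65.2,   2. ]))
(array([275., 103.]), array([ 490.4, -192.7,   24.5,  127.3,   23.7]))
```

View pics/w3.png

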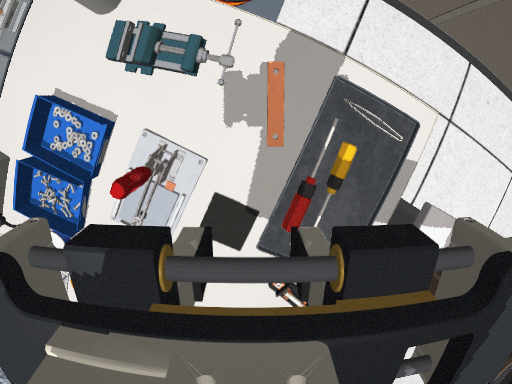

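View pics/t4.png

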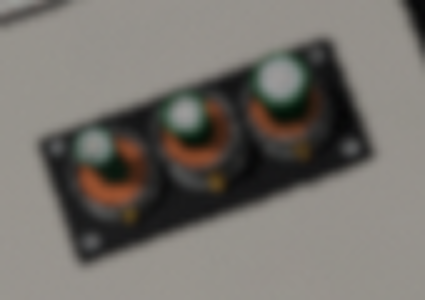

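The wrist view shows the bar at (275,103) with holes near its ends, and the vice's handle from (238,22) to (222,83), close to where the gripper body would come down. The t4 crop shows the three tops at (97,147), (185,115) and (283,80), all well seated. I'll check the handle height by triangulation.

Run:
```python
from h import *
a=np.load('w3.npy');W=dict(fovy=a[0],cx=a[1],cy=a[2],pose=a[3:].reshape(4,4));T=r.camera_info('top')
def tri(pw,pt):
    o1,d1=ray('wrist',*pw,W);o2,d2=ray('top',*pt,T);d1=d1/np.linalg.norm(d1);d2=d2/np.linalg.norm(d2)
    t=np.linalg.lstsq(np.c_[d1,-d2],o2-o1,rcond=None)[0];p,q=o1+t[0]*d1,o2+t[1]*d2;return ((p+q)/2).round(4),np.linalg.norm(p-q).round(4)
print(tri((222,83),(360,158)),tri((238,22),(386,150)))
y=np.radians(12.8);ex=np.array([np.cos(y),np.sin(y)]);ey=np.array([-ex[1],ex[0]]);C=np.array([.5598,.271])
Q=[]
for u,v in((97,147),(185,115),(283,80)):
    p=onz('top',(u+.5)/5-.5+170,(v+.5)/5-.5+155,.102,T)[:2];Q.append(p);print(p.round(4),((p-C)@ex).round(4),((p-C)@ey).round(4))
d=Q[0]-Q[2];print('row angle',np.degrees(np.arctan2(d[1],d[0])))
im=cv2.imread('pics/t4.png')
b=np.radians(23.5);e=np.array([np.cos(b),np.sin(b)]);f=np.array([-e[1],e[0]])
for p in((tri((222,83),(360,158))[0],tri((238,22),(386,150))[0])): q=p[:2]-[.490,-.1917];print('rel bar',q@e,q@f)
im=cv2.imread('pics/top0.png');cv2.imwrite('pics/v.png',cv2.resize(im[90:210,325:405],None,fx=5,fy=5,interpolation=cv2.INTER_CUBIC))
```

```text
(array([ 0.5687, -0.188 ,  0.0561]), np.float64(0.0019)) (array([ 0.5874, -0.2804,  0.0354]), np.float64(0.0002))
[0.5469 0.3245] -0.0007 0.0551
[0.5587 0.2728] -0.0007 0.002
[0.5715 0.2149] -0.001 -0.0573
row angle 102.66283335368817
rel bar 0.07364799940913268 -0.027988429449191908
rel bar 0.05395260883144179 -0.12018138791127948
```

View pics/v.png

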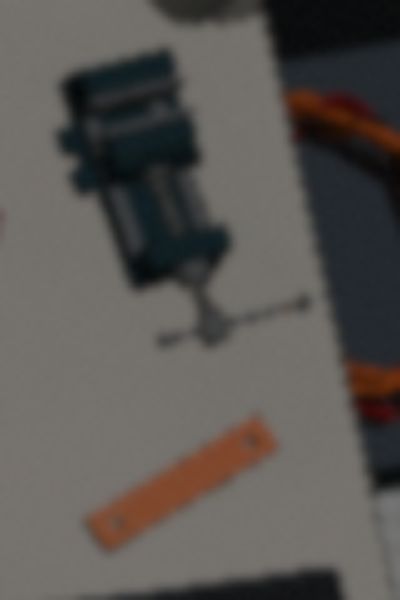

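The handle's near end is about 74 mm across from the bar, 28 mm along toward −y and up to 56 mm high, too close to the body. I'll grip the bar 14 mm toward +y so the body clears the handle sideways.

Run:
```python
from h import *
shares((.49,-.10,.30,-66.8),(.4844,-.1789,.18,-66.5),(.4844,-.1789,.10,-66.5))
```

```text
(0.4844, -0.1789, 0.18, -66.5) -> [0.1406 0.0725 0.24  ] turn -0.0035 rows>= 3.4
(0.4844, -0.1789, 0.1, -66.5) -> [0.1406 0.0725 0.4   ] turn -0.0035 rows>= 5.2
```

Emit:
{"api": "play_rows", "payload": {
  "rows": [
    [[0.49, 0.04, 0.02, 0.03, 0], [0.49, 0.09, 0.045, 0.07, -0.0035], [0.49, 0.1406, 0.0725, 0.12, -0.0035], [0.49, 0.1406, 0.0725, 0.18, -0.0035], [0.49, 0.1406, 0.0725, 0.25, -0.0035], [0.49, 0.1406, 0.0725, 0.32, -0.0035], [0.49, 0.1406, 0.0725, 0.38, -0.0035], [0.49, 0.1406, 0.0725, 0.4, -0.0035]]
  ]
}}

```text
time_s: 31.73
tcp_pos: [0.482, -0.1774, 0.0954]
eef_rot: [179.7, 0.2, -66.5]
contact_force: [-1.4, -0.1, -0.1]
gripper_width: 0.0444
gripper_force: 0.0
```

Run:
```python
from h import *
I=r.camera_info('wrist');s=r.get_state();im=r.capture('wrist')
cv2.imwrite('pics/w4.png',im[:,:,::-1]);print(s['tcp_pos'],s['eef_rot'],s['gripper_width'])
bg=im[:,:,::-1].copy();hs=cv2.cvtColor(bg,cv2.COLOR_BGR2HSV)
m=(hs[...,1]>110)&(hs[...,0]<16)&(hs[...,2]>90)
for b in blobs('wrist',m,.008,I,300):print(b)
```

```text
[ 0.48204154 -0.17737352  0.09543237] [179.69398496   0.18224012 -66.48813247] 0.04435657453685485
(array([249., 173.]), array([ 489.6, -192.4,   24.2,  129.3,   22.9]))
```

View pics/w4.png

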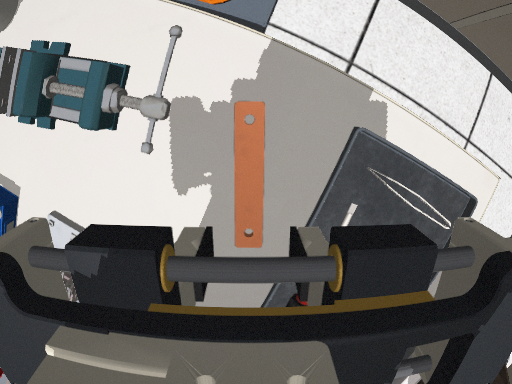

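The bar is centred between the fingers at (249,173), and the handle at (147,148) is off to the side and further along. Descending to grip.

Emit:
{"api": "play_rows", "payload": {
  "rows": [
    [[0.49, 0, 0, 0.03, 0], [0.49, 0, 0, 0.07, 0], [0.49, 0, 0, 0.11, 0], [0.49, 0, 0, 0.15, 0], [0.49, 0, 0, 0.175, 0], [0.49, 0, 0, 0.188, 0], [0.49, 0, 0, 0.194, 0], [0.49, 0, 0, 0.194, 0]]
  ]
}}

```text
time_s: 32.45
tcp_pos: [0.4855, -0.1782, 0.0032]
eef_rot: [-180.0, -0.0, -66.5]
contact_force: [1.0, -0.6, -0.0]
gripper_width: 0.0447
gripper_force: 0.0
```

Emit:
{"api": "play_rows", "payload": {
  "rows": [
    [[1, 0, 0, 0, 0], [1, 0, 0, 0, 0], [1, 0, 0, 0, 0], [1, 0, 0, 0, 0], [1, 0, 0, 0, 0], [1, 0, 0, 0, 0], [1, 0, 0, 0, 0], [1, 0, 0, 0, 0]]
  ],
  "squeeze": 50
}}

```text
time_s: 33.12
tcp_pos: [0.4849, -0.1785, 0.0033]
eef_rot: [-180.0, -0.0, -66.5]
contact_force: [-1.3, 1.2, 7.5]
gripper_width: 0.024
gripper_force: 50.0
```

Emit:
{"api": "play_rows", "payload": {
  "rows": [
    [[1, 0, 0, 0, 0], [1, 0, 0, 0, 0], [1, 0, 0, -0.01, 0], [1, 0, 0, -0.03, 0], [1, 0, 0, -0.05, 0], [1, 0, 0, -0.07, 0], [1, 0, 0, -0.08, 0], [1, 0, 0, -0.08, 0]]
  ]
}}

```text
time_s: 33.78
tcp_pos: [0.4857, -0.1785, 0.0444]
eef_rot: [-179.8, -0.1, -66.5]
contact_force: [0.3, 0.3, -2.6]
gripper_width: 0.0235
gripper_force: 50.0
```

Run:
```python
from h import *
shares((.4844,-.1789,.30,-66.5),(.50,.05,.30,-66.5))
shares((.5,.05,.30,-66.5),(.5563,.2849,.25,-77.3))
```

```text
(0.5, 0.05, 0.3, -66.5) -> [-0.4074 -0.2112  0.    ] turn -0.0 rows>= 5.5
(0.5563, 0.2849, 0.25, -77.3) -> [-0.3859 -0.2906  0.1   ] turn 0.1257 rows>= 5.9
```

Emit:
{"api": "play_rows", "payload": {
  "rows": [
    [[1, 0, 0, -0.04, 0], [1, 0, 0, -0.11, 0], [1, 0, 0, -0.19, 0], [1, 0, 0, -0.27, 0], [1, 0, 0, -0.35, 0], [1, 0, 0, -0.43, 0], [1, 0, 0, -0.49, 0], [1, 0, 0, -0.514, 0]]
  ]
}}

```text
time_s: 34.45
tcp_pos: [0.4859, -0.1789, 0.3048]
eef_rot: [-179.7, -0.2, -66.5]
contact_force: [0.5, -0.8, -1.8]
gripper_width: 0.024
gripper_force: 50.0
```

Emit:
{"api": "play_rows", "payload": {
  "rows": [
    [[1, -0.03, -0.016, 0, 0], [1, -0.09, -0.047, 0, 0], [1, -0.16, -0.083, 0, 0], [1, -0.23, -0.12, 0, 0], [1, -0.3, -0.155, 0, 0], [1, -0.36, -0.187, 0, 0], [1, -0.395, -0.205, 0, 0], [1, -0.4074, -0.2112, 0, 0]]
  ]
}}

```text
time_s: 35.12
tcp_pos: [0.5, 0.0533, 0.2991]
eef_rot: [180.0, 0.0, -66.4]
contact_force: [-0.5, 0.5, -2.5]
gripper_width: 0.024
gripper_force: 50.0
```

Emit:
{"api": "play_rows", "payload": {
  "rows": [
    [[1, -0.04, -0.03, 0, 0.01], [1, -0.1, -0.07, 0, 0.03], [1, -0.16, -0.12, 0, 0.05], [1, -0.22, -0.165, 0.02, 0.07], [1, -0.28, -0.21, 0.04, 0.09], [1, -0.34, -0.255, 0.07, 0.11], [1, -0.3859, -0.2906, 0.09, 0.1257], [1, -0.3859, -0.2906, 0.1, 0.1257]]
  ]
}}

```text
time_s: 35.78
tcp_pos: [0.5568, 0.2891, 0.246]
eef_rot: [179.8, -0.1, -77.3]
contact_force: [-0.1, -0.7, -1.6]
gripper_width: 0.024
gripper_force: 50.0
```

Emit:
{"api": "play_rows", "payload": {
  "rows": [
    [[1, 0, 0, 0.03, 0], [1, 0, 0, 0.07, 0], [1, 0, 0, 0.12, 0], [1, 0, 0, 0.17, 0], [1, 0, 0, 0.21, 0], [1, 0, 0, 0.24, 0], [1, 0, 0, 0.25, 0], [1, 0, 0, 0.25, 0]]
  ]
}}

```text
time_s: 36.45
tcp_pos: [0.5559, 0.2842, 0.1229]
eef_rot: [179.8, -0.1, -77.3]
contact_force: [-0.3, 0.7, -1.5]
gripper_width: 0.0236
gripper_force: 50.0
```

Run:
```python
from h import *
I=r.camera_info('wrist');s=r.get_state();im=r.capture('wrist')
print(s['tcp_pos'],s['eef_rot'],s['gripper_width'],s['contact_force'])
a=im[...,::-1].copy();b=r.capture('scene')[:,:,::-1]
cv2.imwrite('pics/w5.png',np.hstack([a[60:260,140:400],cv2.resize(np.ascontiguousarray(b[150:240,165:265]),(222,200))]))
hs=cv2.cvtColor(a,cv2.COLOR_BGR2HSV)
m=(hs[...,1]>110)&(hs[...,0]<16)&(hs[...,2]>90)
for q in blobs('wrist',m,.13,I,300):print(q)
```

```text
[0.55589415 0.28420763 0.12287004] [ 1.79828377e+02 -9.17524930e-02 -7.73461513e+01] 0.023615624737069553 [-0.31154441  0.66425256 -1.54667576]
(array([250., 295.]), array([548.2, 318. ,  24.2,  18.7,  12.6]))
(array([251., 178.]), array([564.1, 248.8,  26.7,  87.3,  12.8]))
```

View pics/w5.png

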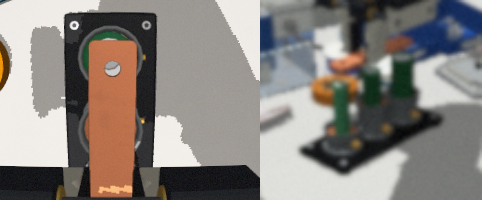

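The picture shows the bar aligned with the board and centred over the cells, with its end over the right cell at (113,45). Lowering it gently.

Emit:
{"api": "play_rows", "payload": {
  "rows": [
    [[1, 0, 0, 0.008, 0], [1, 0, 0, 0.016, 0], [1, 0, 0, 0.024, 0], [1, 0, 0, 0.03, 0], [1, 0, 0, 0.035, 0], [1, 0, 0, 0.036, 0], [1, 0, 0, 0.036, 0], [1, 0, 0, 0.036, 0]]
  ]
}}

```text
time_s: 37.22
tcp_pos: [0.5567, 0.2854, 0.1066]
eef_rot: [-180.0, 0.0, -77.3]
contact_force: [0.2, -0.2, -1.6]
gripper_width: 0.0241
gripper_force: 50.0
```

Emit:
{"api": "play_rows", "payload": {
  "rows": [
    [[1, 0, 0, 0.001, 0], [1, 0, 0, 0.002, 0], [1, 0, 0, 0.002, 0], [1, 0, 0, 0.003, 0], [1, 0, 0, 0.003, 0], [1, 0, 0, 0.003, 0], [1, 0, 0, 0.003, 0], [1, 0, 0, 0.003, 0]]
  ]
}}

```text
time_s: 37.88
tcp_pos: [0.5567, 0.2855, 0.1054]
eef_rot: [-180.0, 0.0, -77.3]
contact_force: [-0.7, -0.7, 1.5]
gripper_width: 0.0241
gripper_force: 50.0
```

Emit:
{"api": "play_rows", "payload": {
  "rows": [
    [[1, 0, 0, 0.001, 0], [1, 0, 0, 0.001, 0], [1, 0, 0, 0.001, 0], [1, 0, 0, 0.001, 0], [1, 0, 0, 0.001, 0], [1, 0, 0, 0.001, 0], [1, 0, 0, 0.001, 0], [1, 0, 0, 0.001, 0]]
  ]
}}

```text
time_s: 38.55
tcp_pos: [0.5568, 0.2855, 0.1053]
eef_rot: [-180.0, 0.0, -77.3]
contact_force: [-1.6, -0.8, 4.8]
gripper_width: 0.0235
gripper_force: 50.0
```

Emit:
{"api": "play_rows", "payload": {
  "rows": [
    [[0.7, 0, 0, 0, 0], [0.6, 0, 0, 0, 0], [0.5, 0, 0, 0, 0], [0.4, 0, 0, 0, 0], [0.4, 0, 0, 0, 0], [0.4, 0, 0, 0, 0], [0.4, 0, 0, 0, 0], [0.4, 0, 0, 0, 0]]
  ],
  "squeeze": 5
}}

```text
time_s: 39.22
tcp_pos: [0.5566, 0.2854, 0.1045]
eef_rot: [180.0, -0.0, -77.3]
contact_force: [0.5, 0.4, -0.4]
gripper_width: 0.0524
gripper_force: 0.0
```

Emit:
{"api": "play_rows", "payload": {
  "rows": [
    [[0.4, 0, 0, -0.02, 0], [0.4, 0, 0, -0.05, 0], [0.4, 0, 0, -0.1, 0], [0.4, 0, 0, -0.16, 0], [0.4, 0, 0, -0.22, 0], [0.4, 0, 0, -0.28, 0], [0.4, 0, 0, -0.34, 0], [0.4, 0, 0, -0.4, 0]]
  ]
}}

```text
time_s: 39.88
tcp_pos: [0.5563, 0.285, 0.3072]
eef_rot: [-180.0, 0.0, -77.3]
contact_force: [1.1, 0.8, -0.1]
gripper_width: 0.0525
gripper_force: 0.0
```

Emit:
{"api": "play_rows", "payload": {
  "rows": [
    [[0.4, 0, 0.04, 0, 0], [0.4, 0, 0.1, 0, 0], [0.4, 0, 0.16, 0, 0], [0.4, 0, 0.2, 0, 0], [0.4, 0, 0.22, 0, 0], [0.4, 0, 0.22, 0, 0], [0.4, 0, 0.22, 0, 0], [0.4, 0, 0.22, 0, 0]]
  ]
}}

```text
time_s: 40.55
tcp_pos: [0.4499, 0.2616, 0.3049]
eef_rot: [-180.0, 0.0, -77.3]
contact_force: [0.5, 0.1, -0.5]
gripper_width: 0.0523
gripper_force: 0.0
```

Run:
```python
from h import *
I=r.camera_info('wrist');s=r.get_state();im=r.capture('wrist');print(s['tcp_pos'],s['gripper_width'],s['time_s'])
a=im[...,::-1].copy();b=r.capture('scene')[:,:,::-1]
cv2.imwrite('pics/w6.png',np.hstack([a[40:290,60:370],cv2.resize(np.ascontiguousarray(b[150:240,165:265]),(278,250))]))
hs=cv2.cvtColor(a,cv2.COLOR_BGR2HSV)
m=(hs[...,1]>110)&(hs[...,0]<16)&(hs[...,2]>90)
y=np.radians(12.7);ex=np.array([np.cos(y),np.sin(y)]);ey=np.array([-ex[1],ex[0]])
for q in blobs('wrist',m,.11,I,300):
    p=q[1][:2]/1000-[.5594,.271];print(q,(p@ex).round(4),(p@ey).round(4))
```

```text
[0.44990681 0.26156867 0.30489554] 0.0522629695409506 40.55
(array([172., 157.]), array([549. , 263.9,  48. , 137.6,  12.6])) -0.0117 -0.0046
```

View pics/w6.png

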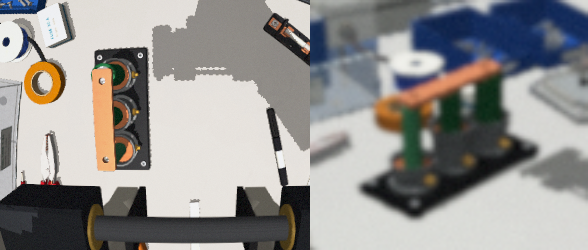

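The bar lies flat on all three tops, with crop corners at (92,68), (112,66), (116,169) and (97,171). I'll check its centring numerically.

Run:
```python
from h import *
I=r.camera_info('wrist');im=r.capture('wrist')
y=np.radians(12.7);ex=np.array([np.cos(y),np.sin(y)]);ey=np.array([-ex[1],ex[0]])
g=lambda u,v,z:onz('wrist',u,v,z,I)[:2]
P=[g(u+60,v+40,.11) for u,v in((92,68),(112,66),(116,169),(97,171))];c=np.mean(P,0);d=P[2]+P[3]-P[0]-P[1]
B=np.mean([g(u+60,v+40,.012) for u,v in((95,50),(147,48),(150,169),(99,171))],0)
print(c,'angle',np.degrees(np.arctan2(d[1],d[0])),'board',B)
q=c-[.5594,.271];print(q@ex,q@ey)
t=r.capture('top')[:,:,::-1].copy();hs=cv2.cvtColor(t,cv2.COLOR_BGR2HSV)
m=(hs[...,1]>110)&(hs[...,0]<16)&(hs[...,2]>90);m[:150]=0
for b in blobs('top',m,.11,r.camera_info('top'),40):p=b[1][:2]/1000-[.5594,.271];print(b,(p@ex).round(4),(p@ey).round(4))
```

```text
[0.55894599 0.26903118] angle 101.93308359551762 board [0.55813464 0.27142997]
-0.0008757408392340061 -0.0018208396996246266
(array([323., 223.]), array([384.7, -32.9,  53.9,  19.9,  87.9])) -0.2372 -0.2581
(array([221., 172.]), array([567.8, 228.6,  24.6,  42.1,  12.9])) -0.0011 -0.0432
(array([408., 160.]), array([ 530.5, -305. ,   27.1,   91. ,   22.8])) -0.1548 -0.5556
```

The bar is centred within about 2 mm and aligned with the row, so I'm handing in the job.

```bash
python3 -c "
from plant import r
print(r.close_job())"
```

```text
the job is handed in; nothing more can be done
None
```

I handed in the job at about 41 s: the long, medium and short cells stand in the low, middle and high cups, and the busbar lies flat on all three tops, centred to about 2 mm by the camera; the verdict was not returned.

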